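# Third hand at the fastening jig

### The job

Lift the dust cap off the jig's raised bed and lay it flat on the bare desk. Then take the filter cube that stands alone on the open desk, set it on the bed just short of the spring-loaded stop plate, square and centred, its round window facing away from the plate, and push it along the bed until the plate's front face is about half-way between the two engraved lines, never driving the plate to the end of its travel and leaving the other things alone. Finish while holding the cube pressed there, without letting go, so that a colleague can fasten it.

Things in the scene. Friction and masses are not known exactly. Their poses are not given: they have to be found in the camera images.
- jig: Fixed metal jig; origin under the centre of its base plate (150 x 110 x 8 mm); x along the bed to the stop plate (roughly away from the robot). Bed: rail 36 mm wide on the x axis, x = -74 to +37 mm, flat top 22 mm above the desk; fingers can pass beside it. Stop plate 44 mm wide, top at 57.5 mm, front face at x = +5 mm at rest. Spring housing behind it 62 mm high. Engraved lines at x = +12 and +22 mm.
- jig_stop (a joint): How far the stop plate is pushed back along the jig's +x, in m: 0 at rest, 0.024 at the end of its travel; its front face is at x = 5 mm plus this. Spring: 2.4 N at first, 0.6 N more per mm (7 to 13 N between the lines, 9.6 N half-way, at 0.012).
- jig_far (a point): Point on the bed's centre line at the back of the jig's spring housing: x = +68, y = 0, z = 30 mm in the jig's frame.
- cube_mid (a point): Centre of the black filter cube alone on the open desk right of the jig (not those by the far right edge), a loose block 34 mm long (x), 40 mm wide (y), 36 mm high, 60 to 130 g, upright on the desk at the start; this point is 18 mm above its underside. Its x points away from the face with the round window, to the opposite flat face 17 mm on, which goes against the stop plate. Grip it across its y sides.
- cap_mid (a point): Centre, half-way up, of the black eyepiece dust cap: a loose disc 36 mm across and 12 mm high, lying on the jig's bed at the start, z up. The desk 120 to 170 mm to the left (+y) of the jig's origin, at x = 0.44 to 0.48 m, is bare.
- case: Bystander behind the cube: white screw-lid case, 45 mm across, 66 mm high; origin under its centre.
- vial: Bystander behind the cube: small brown bottle, 27 mm across, 62 mm high; origin under its centre.
- dish: Bystander nearer the robot: clear round dish, 62 mm across, 14 mm high; origin under its centre.
Not all that is in view belongs to the job. Leave any orange or pink look-alike of the part that bears cube_mid alone.

How it is judged:
On the way, in this order (a step that is already met when the one before it is completed fails the run):
1. the cap is lifted off the bed in the fingers, the cube still where it was (height (world z) of cap_mid above 0.045 m and contact force between the fingers and cap above 0.5 N and distance of cube_mid from where it was at the start of the episode below 0.02 m), for 0.1 s.
2. the cap lies flat on the bare desk, let go (height (world z) of cap_mid below 0.011 m and angle between cap_mid's own z axis and vertical below 0.15 rad and linear speed of cap below 0.02 m/s and contact force between cap and jig below 0.05 N and contact force between each of the arm, the fingers and cap below 0.05 N), for 0.2 s.
3. the cube stands on the bed, square, centred, window away from the plate, the plate not yet pushed (z of cube_mid in the frame of jig between 0.034 and 0.045 m and y of cube_mid in the frame of jig between -0.007 and 0.007 m and angle between the x axis of cube_mid and the x axis of jig, either way round below 0.14 rad and angle between cube_mid's own z axis and vertical below 0.1 rad and x of jig_far in the frame of cube_mid above 0.01 m and x of cube_mid in the frame of jig between -0.065 and -0.012 m and value of joint jig_stop below 0.002 m), for 0.1 s.
At the end, for the whole second after the job is handed in: Cube upright on the bed (within 4 mm of touching), within 7 mm of its centre line, 0.14 rad of square, window away from the plate, held by the fingers, at rest, plate pressed 7 to 17 mm back; arm touching no part of the jig; cap flat on the bare desk, let go (all of step 2 and z of cube_mid in the frame of jig between 0.034 and 0.045 m and y of cube_mid in the frame of jig between -0.007 and 0.007 m and angle between the x axis of cube_mid and the x axis of jig, either way round below 0.14 rad and angle between cube_mid's own z axis and vertical below 0.1 rad and x of jig_far in the frame of cube_mid above 0.01 m and x of cube_mid in the frame of jig between -0.012 and 0.015 m and value of joint jig_stop between 0.007 and 0.017 m and velocity of joint jig_stop between -0.01 and 0.01 m/s and contact force between the fingers and cube above 2 N and contact force between cube and jig above 3 N and contact force between each of the fingers, the arm and jig below 1 N); the arm keeps its last pose, push and grip.
It fails at once if the stop plate is driven to the end of its travel (value of joint jig_stop above 0.0225 m).
It fails at once if the white case is shoved or knocked over (distance of case from where it was at the start of the episode above 0.02 m or angle between case's own z axis and vertical above 0.3 rad).
It fails at once if the brown bottle is shoved or knocked over (distance of vial from where it was at the start of the episode above 0.02 m or angle between vial's own z axis and vertical above 0.3 rad).
It fails at once if the dish is shoved or knocked over (distance of dish from where it was at the start of the episode above 0.02 m or angle between dish's own z axis and vertical above 0.3 rad).
It also fails if it takes over 53 s, if anything falls off the work surface, if the arm or the gripper's body presses on something with over 40 N, if the wrist force passes 120 N, or if a joint passes its speed limit or range.

### The arm

A 6-joint arm with a two-finger parallel gripper is mounted at the origin on a cart in front of the work surface, level with it; the furniture and walls round the work are solid. World frame = base frame: x ahead of the robot, y to its left, z up, the work surface at z = 0. Lengths are in m, angles in rad, forces in N, time in s.
With the tool pointing down it reaches from about 0.35 to 0.975 m from the base axis. Payload 17.4 kg.
Tool frame: the origin (TCP) lies midway between the tips of the shut fingers; the grasp point (between the pads) lies 19 mm behind it; z points along the fingers, y is the direction in which the jaws open and shut (so a half turn about z gives the same grasp; the last joint's range is limited). The gripper opens to 85 mm and grips with 20 to 120 N. Pads are 22 mm wide; open, the fingers measure 114 mm over their backs; the gripper's body (76 mm by 85 mm) begins 54 mm behind the grasp point. The pads swing forward as they close: fully open they stand 13 mm farther back than shut.
Start: joints at [1.124, 0.116, 1.442, -0, 1.584, -0.038], TCP at [0.268, 0.619, 0.231] pointing down, gripper open.
Joint ranges: [-2.83, 2.83], [-0.83, 2.19], [0.07, 2.5], [-1.14, 4.28], [0.01, 3], [-2.97, 2.97]. Speed limits (rad/s): [1.89, 1.89, 2.22, 3.14, 3.14, 3.14].

### API

Orientations are given as a unit quaternion [x, y, z, w].
In Python, from rig import * gives the robot as it stands. The module is installed in compiled form; this text tells all that it offers.
- The arm moves only by the tool step_arm, never from a script. Its argument "targets" is a list of rows, each a list of 7 numbers: the turn, a rotation vector about the world's x, y, z in degrees, then the shift along the world's x, y, z in cm, then the closure in counts, from 0 (fully open) to 255 (shut). A call has 1 to 10 rows; each row shifts and turns the pose as measured when the row begins; what a row does not reach is not made up. A row lasts 1/12 s, in which the tool goes at most 41.7 mm and 7.16 degrees, less where a joint would pass 70% of its speed; a pose out of reach is approached as far as the arm can. A call with a gripper value outside its range is refused whole. The fingers move at their own pace and stop on an object; "newtons" is the grip in N (left out, the last holds). Time passes only in rows, so rows that do not move let the fingers close. It gives the time, the measured TCP pose, the force and the opening at its end, in the units of the state.
- sense(): the state, without advancing time (a new reading comes with each control period).
- read_camera(name): name is "scene" or "top" or "wrist"; returns the picture (480x640x3 uint8, red, green, blue); there is no depth.
- get_calibration(name): a dict with "intrinsics" (3x3 intrinsics, pixels), "rvec" (rotation vector, rad) and "tvec" (3), from world to camera coordinates, as OpenCV has them; the wrist camera has in their place "T_tool_cam" (4x4, takes a point from camera to tool coordinates, whose origin is the TCP and whose axes are the flange's). Camera axes: x right, y down, z forward; pixel columns grow to the right and rows downward; lengths in m; the calibration is good to about 2 mm. A picture is of the moment at which its call begins: read the wrist's pose just before it. get_calibration takes no time and is no camera call.
- close_job(): hands the job in, once; it reports no verdict.
The state is a dict: "time": time; "q": joint angles; "joint_vel": joint speeds; "joint_torque": joint torques, N m; "eef_pos": TCP position; "ee_rot": TCP orientation; "wrist_force": force on the tool from outside, world axes, zero at the start; "wrist_torque": the same for the moment, N m; "width": finger opening in m.
Only numpy, scipy, OpenCV 4.12 (cv2) and the standard library are available. Lean on these libraries where they do the work, as an engineer would, in place of code of your own. Each camera call takes 0.05 s, during which the arm holds its last target.

## Working session

There is one attempt and no reset: what is moved stays moved. The work goes in short steps, Python scripts to look and compute and a tool call to move; the robot and the scene stay as the last step left them, time stands still between calls to the robot, and variables do not carry over. Pictures are saved under pics/ and viewed, and the job is handed in when it is done.

Besides the shell and the picture viewer there is one more tool, called as a command line: name --pt "numbers of a row" for each row, then --argument value for the rest. step_arm: Moves the arm, as the interface text tells. Its arguments: {"type":"object","properties":{"targets":{"type":"array"},"newtons":{"type":"number"}},"required":["targets"]}

```bash
mkdir -p pics
python3 - <<'E'
from rig import *
import cv2
s=sense();print(s)
for n in ["scene","top"]:
    c=get_calibration(n);print(n,c)
    im=read_camera(n);cv2.imwrite(f"pics/{n}0.png",im[:,:,::-1])
print(get_calibration("wrist"))
E
```

```text
{'time': 0.0, 'q': array([ 1.12421661e+00,  1.16441516e-01,  1.44229454e+00, -3.83705482e-06,
        1.58400022e+00, -3.78156668e-02]), 'joint_vel': array([-0.00198166,  0.00039849,  0.00012934, -0.00028359,  0.00062526,
        0.0039534 ]), 'joint_torque': array([ 1.11103251e-03, -7.31964970e+01, -6.32515883e+01,  1.00121315e-04,
        5.81868793e-03,  1.11829036e-05]), 'eef_pos': array([0.26822607, 0.61919495, 0.23057398]), 'ee_rot': array([ 2.02962077e-01,  9.79186432e-01, -5.55581644e-04, -1.35278876e-04]), 'wrist_force': array([-0.46455371,  0.52541912,  0.33704484]), 'wrist_torque': array([0.05170731, 0.03580448, 0.00175274]), 'width': 0.08526240268327652}
scene {'intrinsics': array([[548.77740396,   0.        , 314.01054431],
       [  0.        , 548.77740396, 242.90679919],
       [  0.        ,   0.        ,   1.        ]]), 'rvec': array([ 1.97898777, -0.88761672,  0.48232461]), 'tvec': array([-0.3928896 ,  0.2511886 ,  0.73328899])}
top {'intrinsics': array([[502.01340417,   0.        , 324.54017293],
       [  0.        , 502.01340417, 245.44031314],
       [  0.        ,   0.        ,   1.        ]]), 'rvec': array([ 2.12412758, -2.12576882,  0.20612147]), 'tvec': array([-0.05100501,  0.52311086,  0.87603834])}
{'intrinsics': array([[370.76450462,   0.        , 321.43508888],
       [  0.        , 370.76450462, 240.39793799],
       [  0.        ,   0.        ,   1.        ]]), 'T_tool_cam': array([[ 1.00092949e-03, -9.57042940e-01, -2.89944495e-01,
         7.51244382e-02],
       [ 9.99999396e-01,  8.26483702e-04,  7.24098911e-04,
         1.92514811e-05],
       [-4.53359351e-04, -2.89945044e-01,  9.57043189e-01,
        -1.41854175e-01],
       [ 0.00000000e+00,  0.00000000e+00,  0.00000000e+00,
         1.00000000e+00]])}
```

View pics/scene0.png

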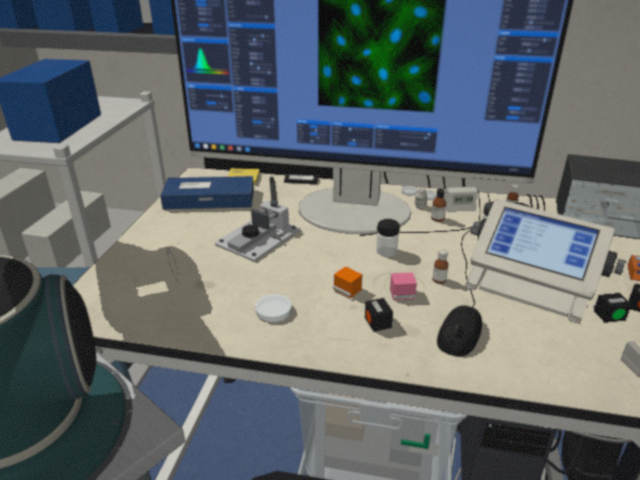

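View pics/top0.png

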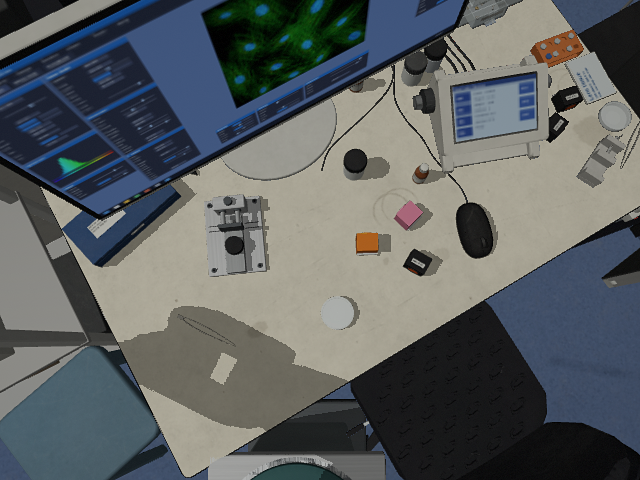

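The top view shows the jig at about (237,235) with the cap at (234,246). The black cube is at (417,262), orange and pink look-alikes at (367,243) and (408,215), the dish at (338,312), the case at (355,163) and the vial at (422,174). I'll zoom in on these.

```bash
cat > h.py <<'E'
import numpy as np, cv2
from rig import *
from scipy.spatial.transform import Rotation as R
def cam(n,pose=None):
    c=get_calibration(n);K=c["intrinsics"]
    if n=="wrist":
        s=pose; T=np.eye(4);T[:3,:3]=R.from_quat(s["ee_rot"]).as_matrix();T[:3,3]=s["eef_pos"]
        W=T@c["T_tool_cam"]; return K,W[:3,:3],W[:3,3]
    Rm=cv2.Rodrigues(np.array(c["rvec"],float))[0]; return K,Rm.T,-Rm.T@np.array(c["tvec"])
def ray(C,u,v,z):
    K,Rw,o=C; d=Rw@np.linalg.inv(K)@np.array([u,v,1.]); return o+d*(z-o[2])/d[2]
def proj(C,p):
    K,Rw,o=C; q=K@(Rw.T@(np.array(p)-o)); return q[:2]/q[2]
E
python3 - <<'E'
from h import *
t=cv2.imread("pics/top0.png")
a=cv2.resize(t[185:285,190:280],None,fx=5,fy=5,interpolation=cv2.INTER_CUBIC)
b=cv2.resize(t[235:285,390:445],None,fx=6,fy=6,interpolation=cv2.INTER_CUBIC)
o=np.zeros((500,790,3),np.uint8);o[:500,:450]=a;o[:300,455:785]=b
cv2.imwrite("pics/c1.png",o)
C=cam("top");print("cam",C[2])
for n,u,v,z in [("cap",234,246,.034),("cube",417,262,.036),("jig",237,235,.008),("dish",338,312,.014),("case",355,160,.066),("vial",422,172,.06),("or",367,243,.03),("pk",408,215,.03)]: print(n,ray(C,u,v,z).round(4))
E
```

```text
cam [ 0.34983171 -0.04661118  0.9587152 ]
cap [0.525  0.1181 0.034 ]
cube [ 0.4942 -0.2235  0.036 ]
jig [0.5516 0.1176 0.008 ]
dish [ 0.4032 -0.0766  0.014 ]
case [ 0.6827 -0.1085  0.066 ]
vial [ 0.6613 -0.2344  0.06  ]
or [ 0.5315 -0.1316  0.03  ]
pk [ 0.5858 -0.2107  0.03  ]
```

View pics/c1.png

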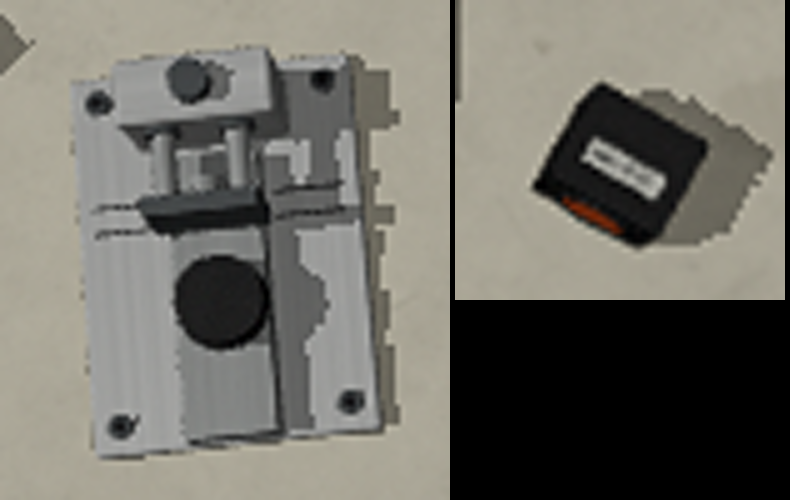

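Run:
```python
from h import *
C=cam("top")
P=[ray(C,190+x/5,185+y/5,.008) for x,y in [(98,458),(382,432),(352,55),(72,82)]]
P=np.array(P);print(P.round(4),P.mean(0))
for i in range(4): 
    d=P[(i+1)%4]-P[i];print(np.linalg.norm(d),np.degrees(np.arctan2(d[1],d[0])))
P=np.array([ray(C,390+(x-455)/6,235+y/6,.036) for x,y in [(600,82),(708,148),(640,240),(533,187)]]);print(P.round(4),P.mean(0))
for i in range(4): 
    d=P[(i+1)%4]-P[i];print(np.linalg.norm(d),np.degrees(np.arctan2(d[1],d[0])))
print(ray(C,190+221/5,185+302/5,.034))
s=sense();M=R.from_quat(s["ee_rot"]).as_matrix();print(M.round(3))
```

```text
[[0.4707 0.1672 0.008 ]
 [0.4806 0.0594 0.008 ]
 [0.6298 0.0742 0.008 ]
 [0.6188 0.1835 0.008 ]] [0.54998884 0.12106999 0.008     ]
0.10828851227232941 -84.7459002686404
0.14998045497629806 5.671208612250067
0.10989239131414315 95.7429182387186
0.1490632508627937 -173.71122293991115
[[ 0.5195 -0.2191  0.036 ]
 [ 0.4986 -0.252   0.036 ]
 [ 0.4699 -0.2298  0.036 ]
 [ 0.4864 -0.1972  0.036 ]] [ 0.49358263 -0.22451753  0.036     ]
0.038902148073669186 -122.40554773037712
0.0363237211842853 142.31470185977804
0.03651422143129692 63.0627237829647
0.0396570519965327 -33.544633865829795
[0.52615481 0.11776148 0.034     ]
[[-0.918  0.397 -0.   ]
 [ 0.397  0.918 -0.001]
 [ 0.    -0.001 -1.   ]]
```

step_arm --pt "0 0 3 1.7 -3.7 -0.3 0" --pt "0 0 3 1.7 -3.7 -0.3 0" --pt "0 0 3 1.7 -3.7 -0.3 0" --pt "0 0 3 1.7 -3.7 -0.3 0" --pt "0 0 3 1.7 -3.7 -0.3 0" --pt "0 0 3 1.7 -3.7 -0.3 0" --pt "0 0 3 1.7 -3.7 -0.3 0" --pt "0 0 3 1.7 -3.7 -0.3 0" --pt "0 0 3 1.7 -3.7 -0.3 0" --pt "0 0 2 1.7 -3.7 -0.3 0"

```text
time: 0.93
eef_pos: [0.4347, 0.2429, 0.1945]
ee_rot: [-0.065, 0.998, -0.003, -0.001]
wrist_force: [1.1, -0.2, 0.2]
width: 0.0854
```

step_arm --pt "0 0 -0.7 1.8 -3.5 -0.5 0" --pt "0 0 -0.7 1.8 -3.5 -0.5 0" --pt "0 0 -0.3 1.5 -3.0 -0.5 0" --pt "0 0 0 1.0 -1.6 -0.5 0" --pt "0 0 0 0 0 0 0"

```text
time: 1.35
eef_pos: [0.4982, 0.1142, 0.1726]
ee_rot: [-0.049, 0.999, -0.004, -0.001]
wrist_force: [0.2, -0.1, -0.7]
width: 0.0854
```

Run:
```python
from h import *
s=sense();np.save("w1.npy",s,allow_pickle=True);im=read_camera("wrist");cv2.imwrite("pics/w1.png",im[:,:,::-1]);print(s["eef_pos"],s["ee_rot"],s["time"])
```

```text
[0.49816382 0.11421403 0.17261588] [-0.04879166  0.99880147 -0.00357968 -0.00147465] 1.35
```

View pics/w1.png

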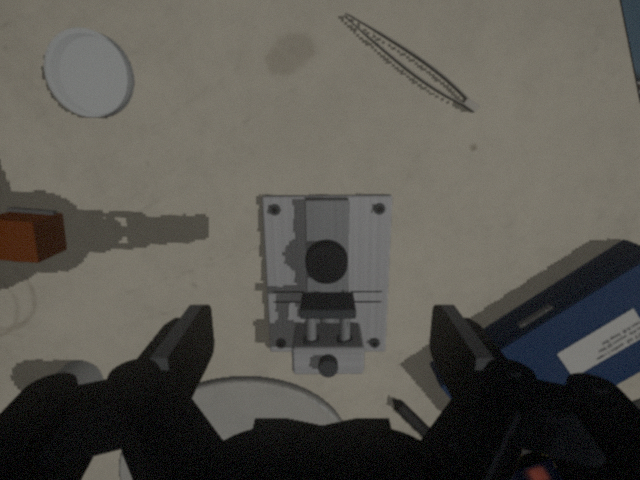

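Run:
```python
from h import *
s=np.load("w1.npy",allow_pickle=True).item();C=cam("wrist",s);T=cam("top")
im=cv2.imread("pics/w1.png");g=cv2.cvtColor(im,cv2.COLOR_BGR2GRAY)
print(g[240:285,326]); 
m=(g<60).astype(np.uint8);m[:235]=0;m[286:]=0;m[:,:300]=0;m[:,352:]=0
cs,_=cv2.findContours(m,cv2.RETR_EXTERNAL,cv2.CHAIN_APPROX_NONE)
for c in cs:
    if len(c)>20:(u,v),r=cv2.minEnclosingCircle(c);print(u,v,r,ray(C,u,v,.032))
P=np.array([ray(C,u,v,.008) for u,v in [(263,195),(392,195),(386,351),(272,351)]]);print(P.round(4))
for a,b in [(0,1),(1,2),(0,3)]:
    d=P[b]-P[a];print(np.linalg.norm(d),np.degrees(np.arctan2(d[1],d[0])))
# rail edges at near end z .022
P=np.array([ray(C,u,v,.022) for u,v in [(306,199),(349,199)]]);print("rail",P.round(4))
print("place in w",proj(C,[.46,.265,0]),"top",proj(T,[.46,.265,0]), proj(T,[.48,.291,0]),proj(T,[.44,.241,0]))
o=cv2.resize(im[180:390,240:420],None,fx=2.85,fy=2.85,interpolation=cv2.INTER_CUBIC);cv2.imwrite("pics/c2.png",o)
```

```text
[42 38 12 32 34 29 37 30 33 32 32 29 38 33 36 30 27 36 30 31 29 33 22 30
 30 28 31 30 30 32 30 34 29 31 33 34 30 30 31 35 26 26 35 55 78]
323.59210205078125 260.0 24.528989791870117 [0.52464138 0.11840888 0.032     ]
[[0.4811 0.0632 0.008 ]
 [0.4704 0.1701 0.008 ]
 [0.6182 0.1872 0.008 ]
 [0.6293 0.0797 0.008 ]]
0.10743999942642386 95.71498952410012
0.14880098361261643 6.591691121752987
0.1491335618325618 6.342761125125325
rail [[0.4783 0.0996 0.022 ]
 [0.4748 0.1337 0.022 ]]
place in w [502.77717034 192.36841324] top [159.12473467 282.70383899] [146.19635581 272.34104109] [171.09998131 293.14559009]
```

View pics/c2.png

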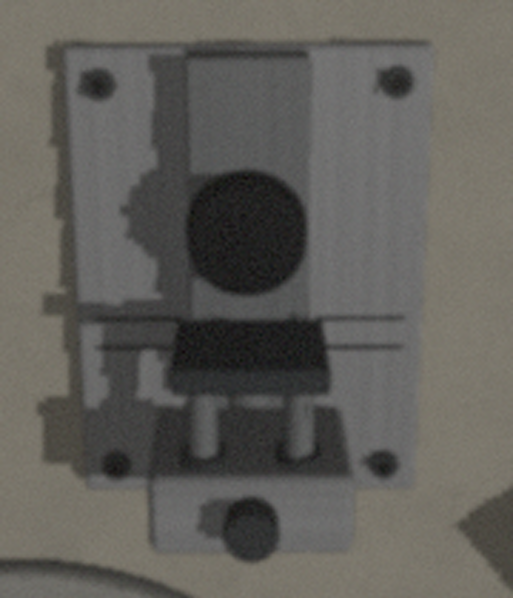

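```bash
cat >> h.py <<'E'
def tgt(pos,yaw,s=None):
    s=s or sense()
    Rt=R.from_euler('z',yaw+180,degrees=True)*R.from_matrix(np.array([[1,0,0],[0,-1,0],[0,0,-1.]]))
    d=(Rt*R.from_quat(s["ee_rot"]).inv()).as_rotvec(degrees=True)
    print("t",round(float(s["time"]),2),"turn",d.round(2),"shift cm",((np.array(pos)-s["eef_pos"])*100).round(2),"w",round(float(s["width"]),4),"F",np.round(s["wrist_force"],1))
E
python3 - <<'E'
from h import *
s=np.load("w1.npy",allow_pickle=True).item();C=cam("wrist",s)
print(ray(C,326.3,261.4,.033))
tgt([.525,.120,.021],6.2)
E
```

```text
[0.52525683 0.12066754 0.033     ]
t 1.4 turn [ 0.4  -0.15  0.6 ] shift cm [  2.73   0.47 -15.2 ] w 0.0851 F [ 0.3 -0.8 -0.6]
```

step_arm --pt "0.4 -0.15 0.6 1.4 0.3 -2 70" --pt "0 0 0 1.3 0.2 -2.5 70" --pt "0 0 0 0 0 -2.8 70" --pt "0 0 0 0 0 -2.5 70" --pt "0 0 0 0 0 0 70"

```text
time: 1.82
eef_pos: [0.525, 0.1237, 0.0741]
ee_rot: [-0.055, 0.999, 0.001, 0.002]
wrist_force: [0.4, 0.6, -1.6]
width: 0.062
```

Run:
```python
from h import *
tgt([.525,.1205,.021],6.2)
s=sense();im=read_camera("wrist");cv2.imwrite("pics/w2.png",im[:,:,::-1])
```

```text
t 1.82 turn [-0.14  0.24 -0.06] shift cm [ 0.   -0.32 -5.31] w 0.062 F [ 0.4  0.6 -1.6]
```

View pics/w2.png

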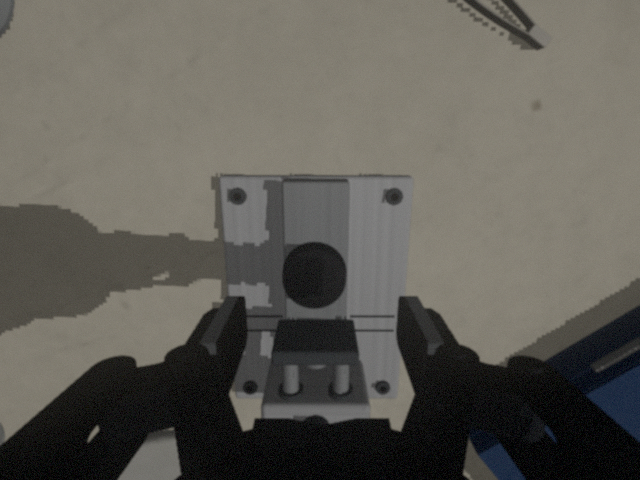

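step_arm --pt "0 0 0 0 -0.35 -1.5 70" --pt "0 0 0 0 0 -2 70" --pt "0 0 0 0 0 -1.7 70" --pt "0 0 0 0 0 0 70"

```text
time: 2.2
eef_pos: [0.5277, 0.1237, 0.0314]
ee_rot: [-0.056, 0.998, 0.002, 0.007]
wrist_force: [-0.9, -0.5, -1.3]
width: 0.062
```

Run:
```python
from h import *
tgt([.525,.1202,.021],6.2)
```

```text
t 2.2 turn [-0.26  0.78 -0.26] shift cm [-0.27 -0.35 -1.04] w 0.062 F [-0.9 -0.5 -1.3]
```

step_arm --pt "-0.26 0.78 -0.2 -0.27 -0.35 -0.6 70" --pt "0 0 0 0 -0.1 -0.4 70" --pt "0 0 0 0 0 0 70"

```text
time: 2.45
eef_pos: [0.5264, 0.1203, 0.0261]
ee_rot: [-0.055, 0.998, 0.0, 0.002]
wrist_force: [0.5, -0.4, -0.2]
width: 0.0619
```

Run:
```python
from h import *
tgt([.525,.1202,.021],6.2)
```

```text
t 2.45 turn [-0.03  0.19 -0.12] shift cm [-0.14 -0.01 -0.51] w 0.0619 F [ 0.5 -0.4 -0.2]
```

step_arm --pt "0 0.2 0 -0.14 0 -0.5 70" --pt "0 0 0 0 0 -0.1 110" --pt "0 0 0 0 0 0 150" --pt "0 0 0 0 0 0 190" --pt "0 0 0 0 0 0 190" --pt "0 0 0 0 0 0 190" --newtons 25

```text
time: 2.95
eef_pos: [0.5263, 0.1206, 0.0231]
ee_rot: [-0.055, 0.998, 0.001, 0.002]
wrist_force: [0.1, -0.2, -0.5]
width: 0.0331
```

Run:
```python
from h import *
tgt([.525,.1202,.021],6.2)
s=sense();im=read_camera("wrist");cv2.imwrite("pics/w3.png",im[:,:,::-1])
```

```text
t 2.95 turn [-0.08  0.19 -0.11] shift cm [-0.13 -0.04 -0.21] w 0.0331 F [ 0.1 -0.2 -0.5]
```

View pics/w3.png

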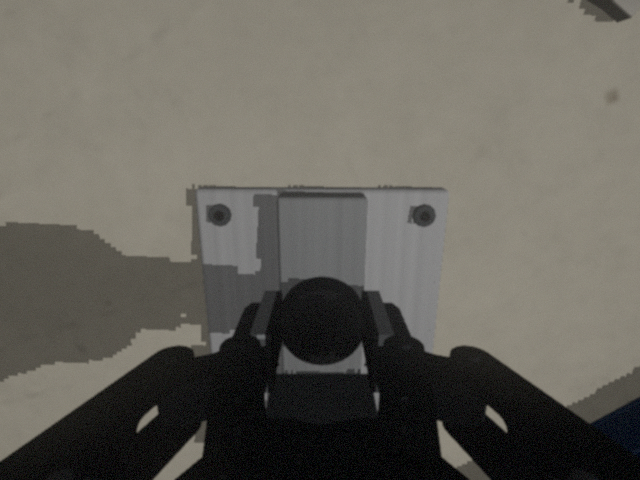

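step_arm --pt "0 0 0 0 0 0 210" --pt "0 0 0 0 0 0.6 210" --pt "0 0 0 0 0 1.2 210" --pt "0 0 0 0 0 2 210" --pt "0 0 0 0 0 2 210" --pt "0 0 0 0 0 1 210" --pt "0 0 0 0 0 0 210"

```text
time: 3.58
eef_pos: [0.5256, 0.1204, 0.0969]
ee_rot: [-0.055, 0.998, 0.001, 0.001]
wrist_force: [0.7, -0.3, 0.1]
width: 0.0336
```

Run:
```python
from h import *
tgt([.465,.268,.085],6.2)
s=sense();im=read_camera("wrist");cv2.imwrite("pics/w4.png",im[:,:,::-1])
```

```text
t 3.58 turn [-0.07  0.14 -0.1 ] shift cm [-6.06 14.76 -1.19] w 0.0336 F [ 0.7 -0.3  0.1]
```

View pics/w4.png

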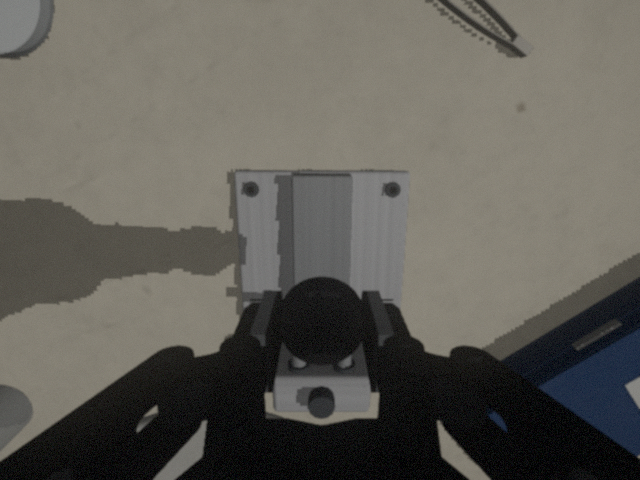

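step_arm --pt "0 0 0 -0.7 2 0 210" --pt "0 0 0 -1.4 3.5 0 210" --pt "0 0 0 -1.4 3.5 -1 210" --pt "0 0 0 -1.4 3.2 -2 210" --pt "0 0 0 -0.8 1.8 -2 210" --pt "0 0 0 0 0 -1 210" --pt "0 0 0 0 0 0 210"

```text
time: 4.22
eef_pos: [0.4641, 0.2643, 0.03]
ee_rot: [-0.053, 0.999, -0.0, 0.001]
wrist_force: [-0.6, -1.2, -0.8]
width: 0.0331
```

Run:
```python
from h import *
tgt([.465,.268,.003],6.2)
s=sense();im=read_camera("wrist");cv2.imwrite("pics/w5.png",im[:,:,::-1])
```

```text
t 4.22 turn [0.   0.07 0.07] shift cm [ 0.09  0.37 -2.7 ] w 0.0331 F [-0.6 -1.2 -0.8]
```

View pics/w5.png

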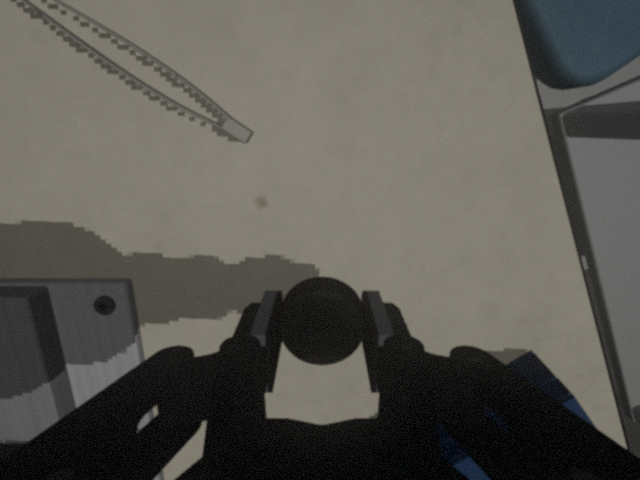

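step_arm --pt "0 0 0 0 0.2 -1.3 210" --pt "0 0 0 0 0 -0.9 210" --pt "0 0 0 0 0 -0.4 210" --pt "0 0 0 0 0 0 210"

```text
time: 4.6
eef_pos: [0.4665, 0.2639, 0.0038]
ee_rot: [-0.052, 0.999, 0.0, 0.002]
wrist_force: [-0.6, 0.8, -1.0]
width: 0.0328
```

Run:
```python
from h import *
tgt([.465,.268,.002],6.2)
```

```text
t 4.6 turn [-0.03  0.17  0.28] shift cm [-0.15  0.41 -0.18] w 0.0328 F [-0.6  0.8 -1. ]
```

step_arm --pt "0 0 0 0 0 -0.2 210" --pt "0 0 0 0 0 -0.1 210" --pt "0 0 0 0 0 0 210"

```text
time: 4.85
eef_pos: [0.4675, 0.2629, 0.0011]
ee_rot: [-0.051, 0.999, 0.0, 0.002]
wrist_force: [-0.2, -0.8, 0.1]
width: 0.033
```

Release and rise.

step_arm --pt "0 0 0 0 0 0 150" --pt "0 0 0 0 0 0 110" --pt "0 0 0 0 0 0 90" --pt "0 0 0 0 0 0 80" --pt "0 0 0 0 0 1.5 80" --pt "0 0 0 0 0 3 80" --pt "0 0 0 0 0 4 60" --pt "0 0 0 0 0 4 40" --pt "0 0 0 0 0 3 0" --pt "0 0 0 0 0 0 0"

```text
time: 5.68
eef_pos: [0.4651, 0.2618, 0.1623]
ee_rot: [-0.051, 0.999, -0.0, 0.0]
wrist_force: [-0.3, -0.3, 0.3]
width: 0.0851
```

Run:
```python
from h import *
tgt([.46,-.22,.19],-33)
s=sense();im=read_camera("wrist");cv2.imwrite("pics/w6.png",im[:,:,::-1])
```

```text
t 5.68 turn [  0.06   0.04 -38.82] shift cm [ -0.51 -48.18   2.77] w 0.0851 F [-0.3 -0.3  0.3]
```

View pics/w6.png

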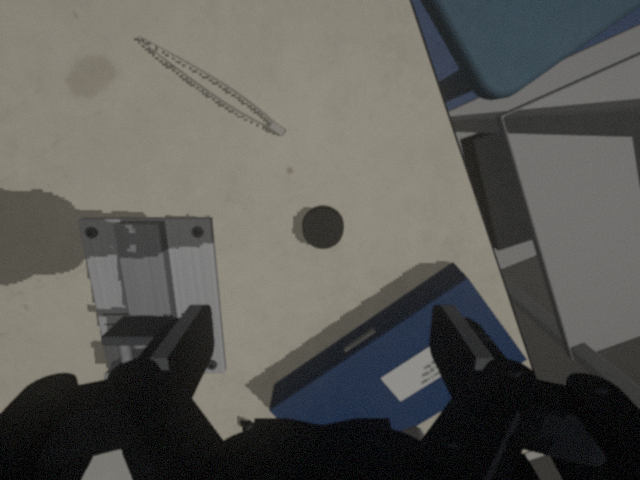

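The cap is lying flat on bare desk at (323,227). Next is the cube.

step_arm --pt "0 0 -2 0 -2.5 0.5 0" --pt "0 0 -3.5 0 -4 0.5 0" --pt "0 0 -3.5 0 -4.1 0.5 0" --pt "0 0 -3.5 0 -4.1 0.5 0" --pt "0 0 -3.5 0 -4.1 0.5 0" --pt "0 0 -3.5 0 -4.1 0 0" --pt "0 0 -3.5 0 -4.1 0 0" --pt "0 0 -3.5 0 -4.1 0 0" --pt "0 0 -3.5 0 -4.1 0 0" --pt "0 0 -3.5 0 -4.1 0 0"

```text
time: 6.57
eef_pos: [0.4583, -0.1348, 0.177]
ee_rot: [0.245, 0.969, 0.0, -0.003]
wrist_force: [1.3, 0.4, -0.4]
width: 0.0853
```

Run:
```python
from h import *
tgt([.46,-.22,.19],-33)
```

```text
t 6.57 turn [-0.12 -0.38 -4.58] shift cm [ 0.17 -8.52  1.3 ] w 0.0853 F [ 1.3  0.4 -0.4]
```

step_arm --pt "0 0 -2 0 -3.5 0.5 0" --pt "0 -0.3 -1 0.2 -2.5 0.5 0" --pt "0 0 0 0 -1 0 0" --pt "0 0 0 0 0 0 0"

```text
time: 6.9
eef_pos: [0.4573, -0.2143, 0.1822]
ee_rot: [0.277, 0.961, 0.001, -0.004]
wrist_force: [-1.2, -0.1, -0.5]
width: 0.0858
```

Run:
```python
from h import *
tgt([.46,-.22,.19],-33)
s=sense();np.save("w7.npy",s,allow_pickle=True);im=read_camera("wrist");cv2.imwrite("pics/w7.png",im[:,:,::-1])
```

```text
t 6.9 turn [-0.2  -0.36 -0.79] shift cm [ 0.27 -0.57  0.78] w 0.0858 F [-1.2 -0.1 -0.5]
```

View pics/w7.png

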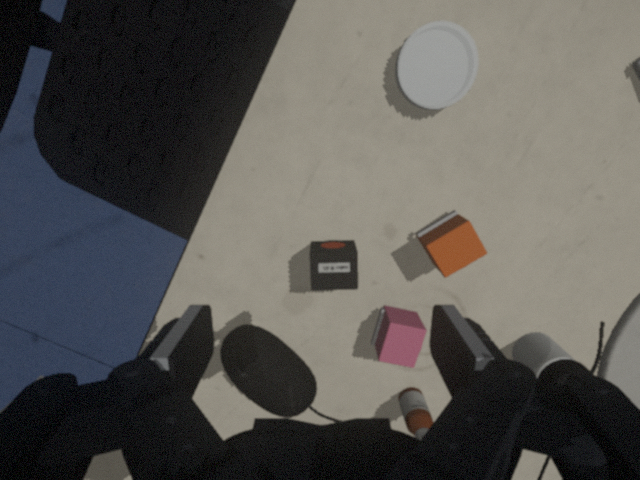

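Run:
```python
from h import *
im=cv2.imread("pics/w7.png")
o=cv2.resize(im[220:310,290:440],None,fx=5.2,fy=5.2,interpolation=cv2.INTER_CUBIC)
o=np.clip(o.astype(float)*1.8,0,255).astype(np.uint8);cv2.imwrite("pics/c3.png",o)
```

```text
(no output)
```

View pics/c3.png

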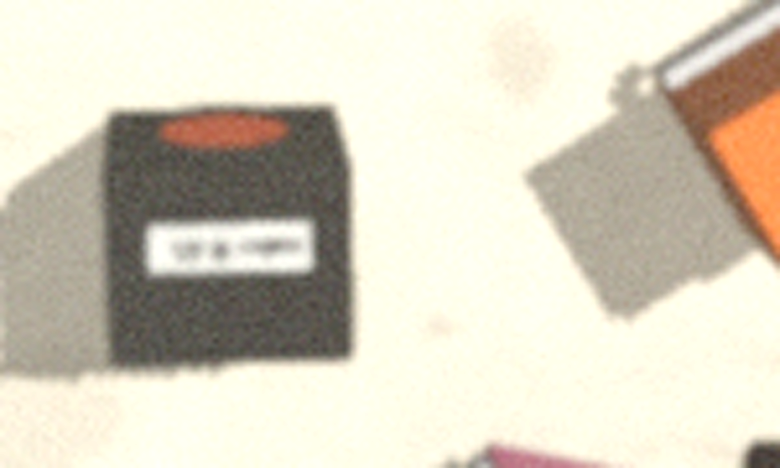

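Run:
```python
from h import *
s=np.load("w7.npy",allow_pickle=True).item();C=cam("wrist",s)
px=[(112,366),(352,355),(350,160),(108,168)]
P=np.array([ray(C,290+x/5.2,220+y/5.2,.036) for x,y in px]);print(P.round(4),P.mean(0))
for i in range(4):
    d=P[(i+1)%4]-P[i];print(np.linalg.norm(d),np.degrees(np.arctan2(d[1],d[0])))
L=np.array([ray(C,290+x/5.2,220+y/5.2,.036) for x,y in [(148,275),(313,270),(313,218),(148,227)]]);print(L.mean(0))
for i in range(4):
    d=L[(i+1)%4]-L[i];print(np.linalg.norm(d),np.degrees(np.arctan2(d[1],d[0])))
B=np.array([ray(C,290+x/5.2,220+y/5.2,0) for x,y in [(112,112),(333,107)]]);print(B)
d=B[1]-B[0];print(np.linalg.norm(d),np.degrees(np.arctan2(d[1],d[0])))
# pink / orange position
print(ray(C,402,337,.03),ray(C,452,243,.03),ray(C,270,370,.03))
```

```text
[[ 0.4994 -0.2508  0.036 ]
 [ 0.5185 -0.2168  0.036 ]
 [ 0.4897 -0.2001  0.036 ]
 [ 0.4706 -0.2331  0.036 ]] [ 0.4945557  -0.22518212  0.036     ]
0.038998619948469454 60.69471682268424
0.033280479810853233 149.97117142232017
0.038112885070297406 -120.16148626706999
0.03387269817895606 -31.522134027386716
[ 0.49221066 -0.2237357   0.036     ]
0.02642707096894249 59.7039795755577
0.008831523867254661 149.10184260583
0.02624482589015137 -118.83795041583016
0.008168149931390844 -32.28541958381279
[[ 0.47169486 -0.23414309  0.        ]
 [ 0.49156996 -0.20080454  0.        ]]
0.038813386350635755 59.19830948140493
[ 0.58308068 -0.20809386  0.03      ] [ 0.52767836 -0.13064431  0.03      ] [ 0.5484711  -0.32783932  0.03      ]
```

Run:
```python
from h import *
tgt([.4945,-.225,.010],-30.3)
```

```text
t 6.95 turn [-0.21 -0.38  1.89] shift cm [  3.72  -1.16 -17.21] w 0.0855 F [-0.4  0.9 -0.8]
```

step_arm --pt "-0.2 -0.4 1.5 1.5 -0.5 -1.5 70" --pt "0 0 0.4 1.5 -0.5 -3 70" --pt "0 0 0 0.5 -0.1 -3 70" --pt "0 0 0 0 0 -2.2 70" --pt "0 0 0 0 0 0 70"

```text
time: 7.37
eef_pos: [0.4941, -0.2178, 0.0807]
ee_rot: [0.257, 0.966, 0.001, 0.001]
wrist_force: [-1.0, 0.9, -1.9]
width: 0.062
```

Run:
```python
from h import *
tgt([.4945,-.225,.010],-30.3)
s=sense();np.save("w8.npy",s,allow_pickle=True);im=read_camera("wrist");cv2.imwrite("pics/w8.png",np.clip(im[:,:,::-1]*1.6,0,255).astype(np.uint8))
```

```text
t 7.37 turn [-0.04  0.13 -0.51] shift cm [ 0.04 -0.72 -7.07] w 0.062 F [-1.   0.9 -1.9]
```

View pics/w8.png

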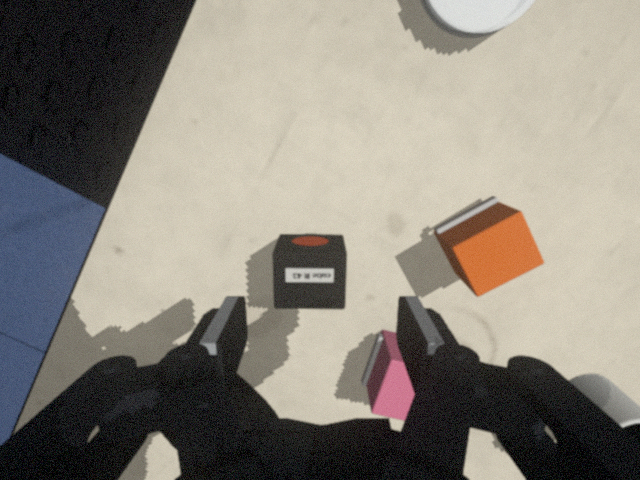

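step_arm --pt "0 0 0 0 -0.7 -1.2 70" --pt "0 0 0 0 -0.2 -2 70" --pt "0 0 0 0 0 -1.5 70" --pt "0 0 0 0 0 0 70"

```text
time: 7.75
eef_pos: [0.497, -0.2261, 0.0391]
ee_rot: [0.255, 0.967, -0.0, 0.005]
wrist_force: [-1.0, -0.0, -0.3]
width: 0.0618
```

Run:
```python
from h import *
tgt([.4945,-.225,.010],-30)
```

```text
t 7.75 turn [ 0.17  0.56 -0.48] shift cm [-0.25  0.11 -2.91] w 0.0618 F [-1.  -0.  -0.3]
```

step_arm --pt "0.1 0.6 -0.4 -0.3 0.1 -1.3 70" --pt "0 0 0 0 0 -1 70" --pt "0 0 0 0 0 -0.4 70" --pt "0 0 0 0 0 0 70"

```text
time: 8.08
eef_pos: [0.4951, -0.2253, 0.0133]
ee_rot: [0.258, 0.966, -0.001, 0.001]
wrist_force: [-0.7, -0.3, 0.6]
width: 0.062
```

Run:
```python
from h import *
tgt([.4945,-.225,.010],-30)
```

```text
t 8.08 turn [ 0.17  0.12 -0.08] shift cm [-0.06  0.03 -0.33] w 0.062 F [-0.7 -0.3  0.6]
```

step_arm --pt "0.1 0.1 0 -0.1 0 -0.4 70" --pt "0 0 0 0 0 0 100" --pt "0 0 0 0 0 0 130" --pt "0 0 0 0 0 0 160" --pt "0 0 0 0 0 0 180" --pt "0 0 0 0 0 0 200" --newtons 50

```text
time: 8.58
eef_pos: [0.4949, -0.2258, 0.011]
ee_rot: [0.258, 0.966, -0.001, 0.001]
wrist_force: [-0.7, -0.1, -1.1]
width: 0.0391
```

Run:
```python
from h import *
tgt([.4945,-.225,.010],-30)
s=sense();np.save("w9.npy",s,allow_pickle=True);im=read_camera("wrist");cv2.imwrite("pics/w9.png",np.clip(im[:,:,::-1]*1.6,0,255).astype(np.uint8))
```

```text
t 8.58 turn [ 0.12  0.14 -0.09] shift cm [-0.04  0.08 -0.1 ] w 0.0391 F [-0.7 -0.1 -1.1]
```

View pics/w9.png

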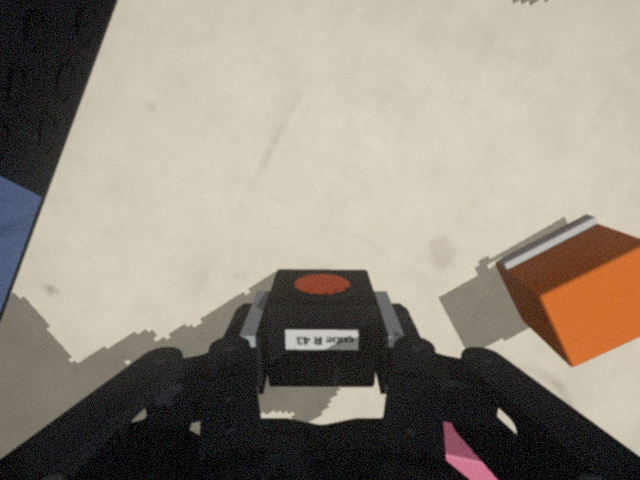

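Run:
```python
from h import *
s=np.load("w9.npy",allow_pickle=True).item();C=cam("wrist",s)
Rt=R.from_quat(s["ee_rot"]).as_matrix()
for u,v,z in [(321,386,.036),(321,322,.036),(321,270,0.0),(263,386,.036),(378,386,.036),(263,322,.036),(379,322,.036)]:
    print(u,v,(Rt.T@(ray(C,u,v,z)-s["eef_pos"])*1000).round(1))
# target: jig (0.550,.1235) yaw 6.2, cube centre x=-.035
th=np.radians(6.1)
for x in (-.045,-.035): print(np.array([.55,.1235])+x*np.array([np.cos(th),np.sin(th)]))
```

```text
321 386 [-17.2  -0.1 -25. ]
321 322 [  9.7  -0.2 -25.1]
321 270 [15.2 -0.2 10.9]
263 386 [-17.2 -21.8 -25. ]
378 386 [-17.1  21.2 -25. ]
263 322 [  9.7 -20.6 -25.1]
379 322 [  9.7  20.3 -25.1]
[0.50525479 0.11871812]
[0.51519817 0.11978076]
```

step_arm --pt "0 0 0 0 0 1 200" --pt "0 0 0 0 0 2 200" --pt "0 0 0 0 0 3 200" --pt "0 0 0 0 0 2.5 200" --pt "0 0 2 0 2 0 200" --pt "0 0 4 0.1 3.6 0 200" --pt "0 0 4 0.1 3.8 0 200" --pt "0 0 4 0.1 3.8 0 200" --pt "0 0 4 0.1 3.8 0 200" --pt "0 0 4 0.1 3.8 0 200"

```text
time: 9.47
eef_pos: [0.4981, -0.0158, 0.1077]
ee_rot: [0.067, 0.998, -0.001, 0.004]
wrist_force: [0.5, 0.0, -1.1]
width: 0.0391
```

Run:
```python
from h import *
tgt([.508,.119,.09],6.1)
```

```text
t 9.47 turn [ 0.11  0.44 13.77] shift cm [ 0.99 13.48 -1.77] w 0.0391 F [ 0.5  0.  -1.1]
```

step_arm --pt "0 0 4 0.2 3.6 0 200" --pt "0 0 4 0.2 3.6 0 200" --pt "0 0 3 0.1 3 0 200" --pt "0 0.4 1 0.1 1.3 -0.5 200" --pt "0 0 0 0 0 0 200"

```text
time: 9.88
eef_pos: [0.5027, 0.1112, 0.108]
ee_rot: [-0.048, 0.999, 0.0, 0.003]
wrist_force: [-0.0, -0.3, -0.5]
width: 0.0392
```

Run:
```python
from h import *
tgt([.508,.119,.09],6.1)
s=sense();np.save("w10.npy",s,allow_pickle=True);im=read_camera("wrist");cv2.imwrite("pics/w10.png",np.clip(im[:,:,::-1]*1.6,0,255).astype(np.uint8))
```

```text
t 9.88 turn [-0.06  0.32  0.55] shift cm [ 0.53  0.78 -1.8 ] w 0.0392 F [-0.  -0.3 -0.5]
```

View pics/w10.png

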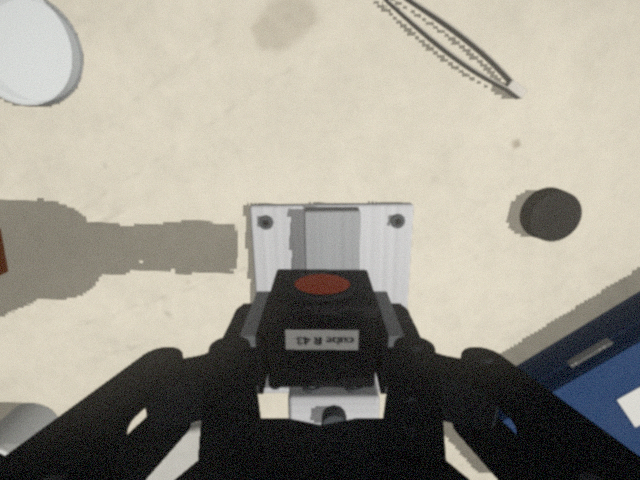

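Run:
```python
from h import *
im=cv2.imread("pics/w10.png")
o=cv2.resize(im[190:310,240:425],None,fx=4.2,fy=4.2,interpolation=cv2.INTER_CUBIC);cv2.imwrite("pics/c4.png",o)
```

```text
(no output)
```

View pics/c4.png

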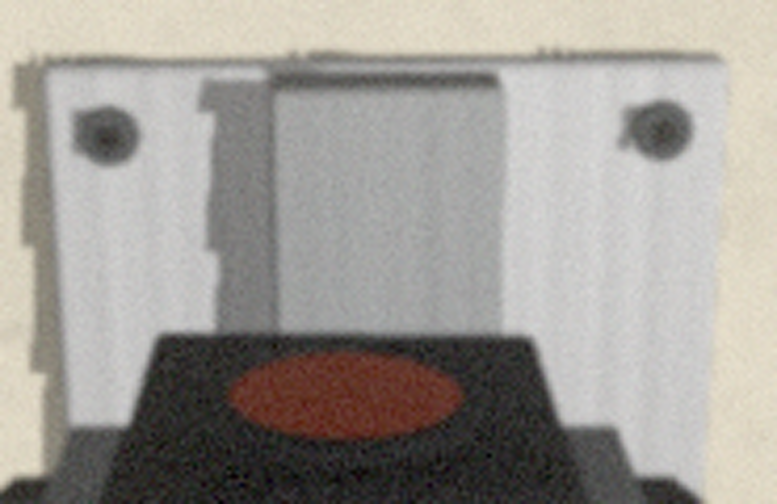

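Run:
```python
from h import *
s=np.load("w10.npy",allow_pickle=True).item();C=cam("wrist",s)
f=lambda x,y,z: ray(C,240+x/4.2,190+y/4.2,z)
def show(n,a,b):
    d=b-a;print(n,a.round(4),b.round(4),"mid",((a+b)/2).round(4),np.linalg.norm(d).round(4),np.degrees(np.arctan2(d[1],d[0])).round(2))
show("base near top edge",f(48,66,.008),f(725,60,.008))
show("rail near",f(275,90,.022),f(498,87,.022))
show("rail left edge",f(498,87,.022),f(502,330,.022))
show("rail right edge",f(275,90,.022),f(280,335,.022))
show("screws",f(107,136,.008),f(661,130,.008))
```

```text
base near top edge [0.4822 0.0634 0.008 ] [0.4708 0.1695 0.008 ] mid [0.4765 0.1165 0.008 ] 0.1067 96.11
rail near [0.4793 0.0997 0.022 ] [0.4756 0.1327 0.022 ] mid [0.4775 0.1162 0.022 ] 0.0333 96.38
rail left edge [0.4756 0.1327 0.022 ] [0.5141 0.1383 0.022 ] mid [0.4949 0.1355 0.022 ] 0.0389 8.23
rail right edge [0.4793 0.0997 0.022 ] [0.5184 0.1038 0.022 ] mid [0.4988 0.1017 0.022 ] 0.0392 6.02
screws [0.4926 0.0733 0.008 ] [0.483  0.1613 0.008 ] mid [0.4878 0.1173 0.008 ] 0.0885 96.23
```

step_arm --pt "0 0.3 0.6 0.6 0.8 -1.2 200" --pt "0 0 0.1 0.1 0.1 -2.5 200" --pt "0 0 0 0 0 -1.5 200" --pt "0 0 0 0 0 0 200"

```text
time: 10.27
eef_pos: [0.5115, 0.1173, 0.0592]
ee_rot: [-0.052, 0.999, 0.0, 0.003]
wrist_force: [0.2, 0.6, -1.8]
width: 0.0393
```

Run:
```python
from h import *
tgt([.509,.1193,.034],6.2)
s=sense();np.save("w11.npy",s,allow_pickle=True);im=read_camera("wrist");cv2.imwrite("pics/w11.png",np.clip(im[:,:,::-1]*1.6,0,255).astype(np.uint8))
```

```text
t 10.27 turn [-0.05  0.38  0.19] shift cm [-0.25  0.2  -2.52] w 0.0393 F [ 0.2  0.6 -1.8]
```

View pics/w11.png

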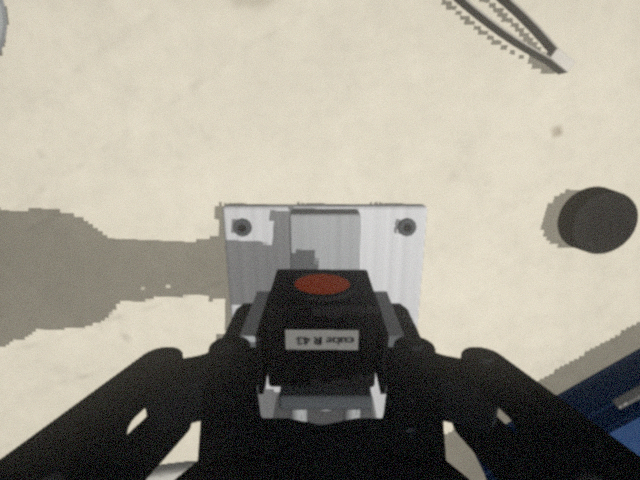

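step_arm --pt "0 0.4 0.2 -0.2 0.2 -1 200" --pt "0 0 0 0 0.1 -0.7 200" --pt "0 0 0 0 0 -0.3 200" --pt "0 0 0 0 0 0 200"

```text
time: 10.65
eef_pos: [0.511, 0.1187, 0.0425]
ee_rot: [-0.053, 0.999, 0.001, 0.002]
wrist_force: [-0.5, -0.2, -0.6]
width: 0.0392
```

Run:
```python
from h import *
tgt([.509,.1193,.034],6.2)
```

```text
t 10.65 turn [-0.08  0.2   0.17] shift cm [-0.2   0.06 -0.85] w 0.0392 F [-0.5 -0.2 -0.6]
```

step_arm --pt "0 0.2 0.1 -0.1 0.1 -0.5 200" --pt "0 0 0 0 0 -0.3 200" --pt "0 0 0 0 0 0 200"

```text
time: 10.9
eef_pos: [0.5104, 0.1197, 0.0347]
ee_rot: [-0.053, 0.999, 0.001, 0.001]
wrist_force: [-0.3, 0.1, -0.5]
width: 0.0393
```

Run:
```python
from h import *
tgt([.510,.1193,.0335],6.2)
s=sense();np.save("w12.npy",s,allow_pickle=True);im=read_camera("wrist");cv2.imwrite("pics/w12.png",np.clip(im[:,:,::-1]*1.6,0,255).astype(np.uint8))
im=read_camera("scene");cv2.imwrite("pics/s12.png",cv2.resize(im[170:270,190:320,::-1],None,fx=6,fy=6,interpolation=cv2.INTER_CUBIC))
```

```text
t 10.9 turn [-0.09  0.06  0.07] shift cm [-0.04 -0.04 -0.12] w 0.0393 F [-0.3  0.1 -0.5]
```

View pics/w12.png

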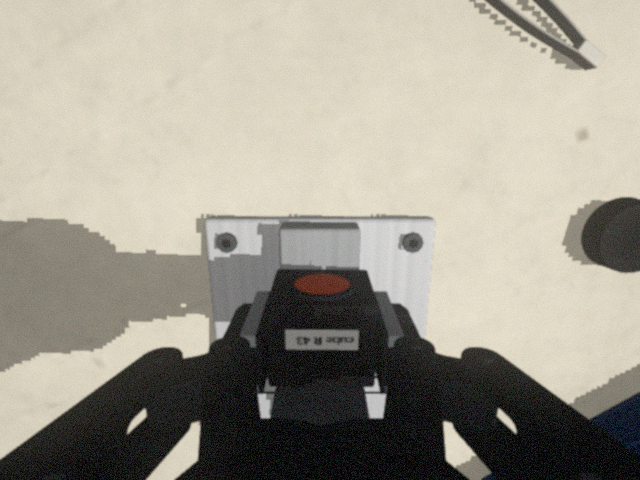

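View pics/s12.png

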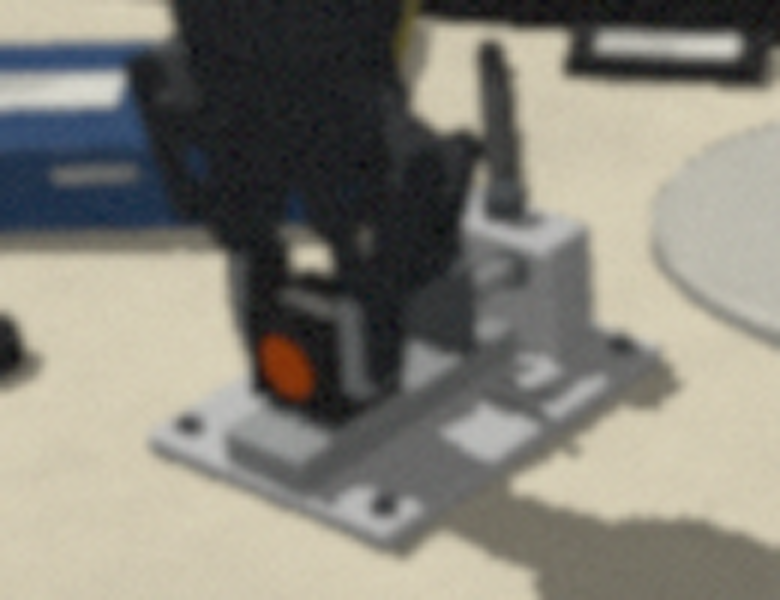

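Run:
```python
from h import *
s=np.load("w1.npy",allow_pickle=True).item();C=cam("wrist",s);S=cam("scene")
for u,v in [(392,400),(432,432)]:
    p=ray(C,u,v,.005);q=proj(S,p);print(p,q,(q-[190,170])*6)
k=ray(C,328,366,.07);print("knob",k)
for z in (.062,.08,.13): q=proj(S,[k[0],k[1],z]);print(z,(q-[190,170])*6)
T=cv2.imread("pics/top0.png");cv2.imwrite("pics/c5.png",cv2.resize(T[140:260,180:320],None,fx=5,fy=5,interpolation=cv2.INTER_CUBIC))
```

```text
[0.675083   0.20225977 0.005     ] [274.05081935 202.71353592] [504.3049161  196.28121553]
[0.70987388 0.24918084 0.005     ] [270.66362259 191.58836025] [483.98173552 129.53016149]
knob [0.59653403 0.12908051 0.07      ]
0.062 [483.50152446 195.48018197]
0.08 [480.94160955 149.34544341]
0.13 [473.60022334  17.03911907]
```

View pics/c5.png

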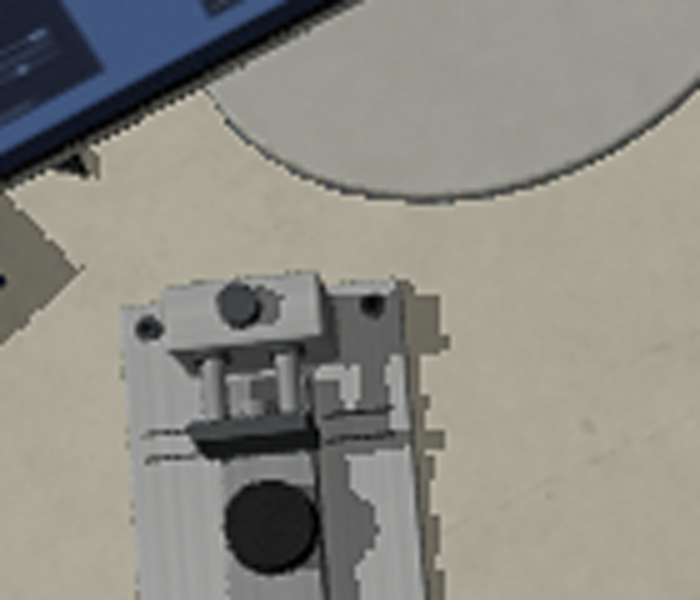

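Run:
```python
from h import *
C=cam("top")
for z in (.1,.2,.3,.4): print(z,ray(C,221,158,z).round(3),ray(C,190,172,z).round(3))
```

```text
0.1 [0.674 0.135 0.1  ] [0.647 0.189 0.1  ]
0.2 [0.636 0.114 0.2  ] [0.613 0.162 0.2  ]
0.3 [0.598 0.093 0.3  ] [0.578 0.134 0.3  ]
0.4 [0.561 0.072 0.4  ] [0.543 0.107 0.4  ]
```

step_arm --pt "0 0 0 0 0 -0.15 200" --pt "0 0 0 0 0 0 200"

```text
time: 11.17
eef_pos: [0.5107, 0.1198, 0.0339]
ee_rot: [-0.053, 0.999, 0.001, 0.001]
wrist_force: [-0.7, -0.3, -1.5]
width: 0.0398
```

Run:
```python
from h import *
tgt([.551,.1238,.0335],6.2)
```

```text
t 11.17 turn [-0.1   0.11  0.07] shift cm [ 4.03  0.4  -0.04] w 0.0398 F [-0.7 -0.3 -1.5]
```

Run:
```python
from h import *
def Pm(C): K,Rw,o=C; return K@np.c_[Rw.T,-Rw.T@o]
T,S=cam("top"),cam("scene")
for a,b in [((100,217),(190,153)),((462,2),(533,178))]:
    X=cv2.triangulatePoints(Pm(T),Pm(S),np.array(a,float),np.array(b,float)).ravel();X=X[:3]/X[3];print(X.round(3),proj(T,X),proj(S,X))
```

```text
[0.555 0.33  0.131] [ 99.13088629 218.1644511 ] [190.94068831 152.93727737]
[ 0.95  -0.288  0.132] [452.73660934   9.70816258] [541.72971834 173.43773951]
```

step_arm --pt "0 0 0 0.5 0.05 0 200" --pt "0 0 0 0.7 0.08 0 200" --pt "0 0 0 0.7 0.08 0 200" --pt "0 0 0 0.3 0.03 0 200" --pt "0 0 0 0 0 0 200" --newtons 70

```text
time: 11.58
eef_pos: [0.5357, 0.1226, 0.0344]
ee_rot: [-0.054, 0.999, 0.001, 0.002]
wrist_force: [0.4, -0.3, -0.4]
width: 0.0382
```

Run:
```python
from h import *
tgt([.550,.1237,.0335],6.2)
s=sense();np.save("w13.npy",s,allow_pickle=True);im=read_camera("wrist");cv2.imwrite("pics/w13.png",np.clip(im[:,:,::-1]*1.6,0,255).astype(np.uint8))
```

```text
t 11.58 turn [-0.11  0.17  0.06] shift cm [ 1.43  0.11 -0.09] w 0.0382 F [ 0.4 -0.3 -0.4]
```

View pics/w13.png

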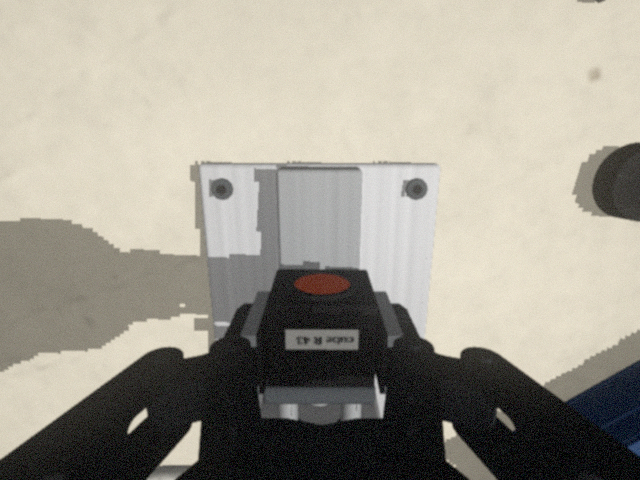

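step_arm --pt "0 0 0 0.4 0.03 -0.05 200" --pt "0 0 0 0.3 0.03 0 200" --pt "0 0 0 0 0 0 200"

```text
time: 11.88
eef_pos: [0.5422, 0.1232, 0.0335]
ee_rot: [-0.054, 0.999, 0.001, 0.0]
wrist_force: [-5.1, 0.2, 2.4]
width: 0.0389
```

Run:
```python
from h import *
tgt([.550,.1237,.0335],6.2)
```

```text
t 11.88 turn [-0.09  0.03  0.05] shift cm [ 0.78  0.05 -0.  ] w 0.0389 F [-5.1  0.2  2.4]
```

step_arm --pt "0 0 0 0.3 0.03 0 200" --pt "0 0 0 0.3 0.03 0 200" --pt "0 0 0 0 0 0 200"

```text
time: 12.13
eef_pos: [0.547, 0.1237, 0.0332]
ee_rot: [-0.054, 0.999, 0.001, -0.002]
wrist_force: [-7.4, -0.7, 2.3]
width: 0.0386
```

Run:
```python
from h import *
tgt([.550,.1237,.0335],6.2)
```

```text
t 12.13 turn [-0.06 -0.19  0.04] shift cm [ 0.3  -0.    0.03] w 0.0386 F [-7.4 -0.7  2.3]
```

step_arm --pt "0 0 0 0.25 0.03 0 200" --pt "0 0 0 0.1 0 0 200" --pt "0 0 0 0 0 0 200"

```text
time: 12.38
eef_pos: [0.5486, 0.1239, 0.033]
ee_rot: [-0.054, 0.999, 0.0, -0.004]
wrist_force: [-8.3, -0.6, 3.4]
width: 0.0383
```

Run:
```python
from h import *
tgt([.550,.1237,.0335],6.2)
s=sense();np.save("w14.npy",s,allow_pickle=True);im=read_camera("wrist");cv2.imwrite("pics/w14.png",np.clip(im[:,:,::-1]*1.6,0,255).astype(np.uint8))
for n in ("scene","top"):
    im=read_camera(n);cv2.imwrite(f"pics/{n}14.png",im[:,:,::-1])
im=cv2.imread("pics/scene14.png");cv2.imwrite("pics/s14.png",cv2.resize(im[170:270,190:320],None,fx=6,fy=6,interpolation=cv2.INTER_CUBIC))
print(sense()["wrist_force"],sense()["eef_pos"])
```

```text
t 12.38 turn [-0.03 -0.49  0.01] shift cm [ 0.14 -0.02  0.05] w 0.0383 F [-8.3 -0.6  3.4]
[-8.61202727 -0.96671336  3.85237545] [0.54846932 0.12389815 0.03290502]
```

View pics/w14.png

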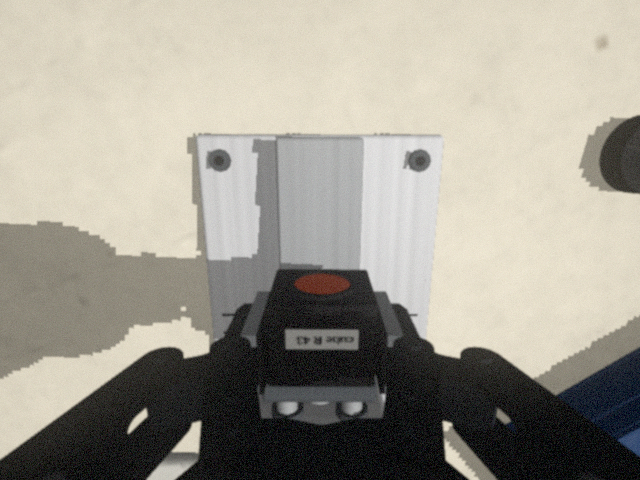

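View pics/s14.png

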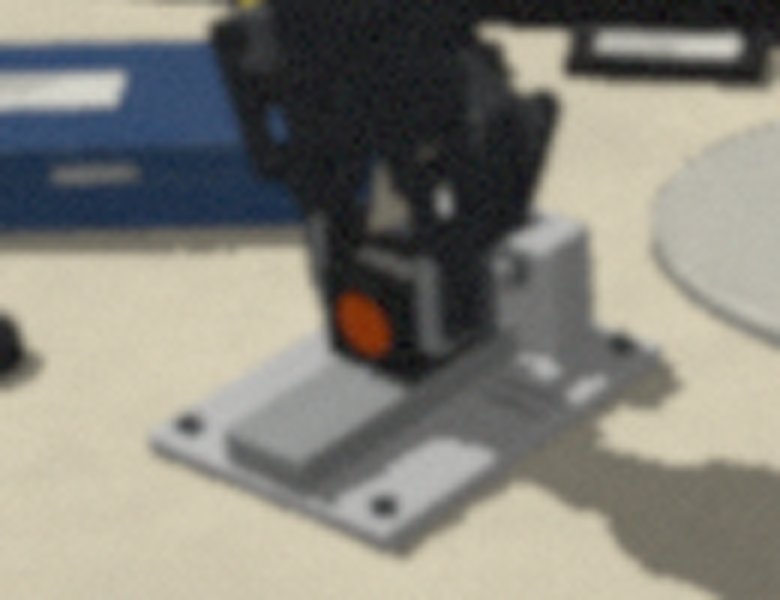

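View pics/top14.png

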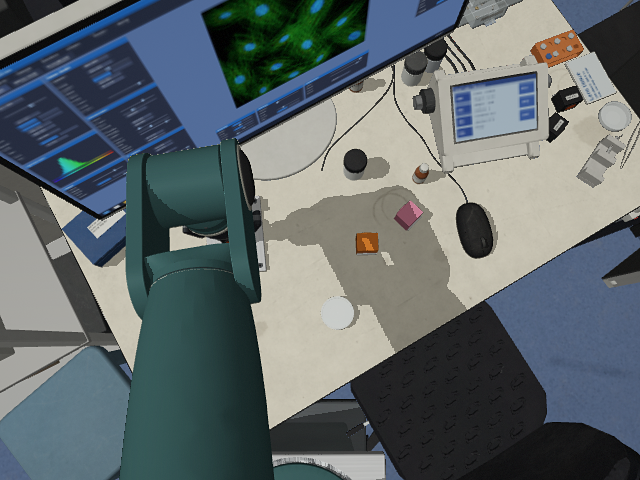

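step_arm --pt "0 -0.4 0 0.2 0.02 0.03 200" --pt "0 0 0 0.1 0 0 200" --pt "0 0 0 0 0 0 200"

```text
time: 12.78
eef_pos: [0.5491, 0.1239, 0.0326]
ee_rot: [-0.054, 0.999, 0.0, -0.004]
wrist_force: [-9.0, -0.9, 3.4]
width: 0.0387
```

Run:
```python
from h import *
tgt([.550,.1237,.0335],6.2)
```

```text
t 12.78 turn [ 0.02 -0.41 -0.02] shift cm [ 0.09 -0.02  0.09] w 0.0387 F [-9.  -0.9  3.4]
```

step_arm --pt "0 -0.4 0 0.2 0 0.1 200" --pt "0 0 0 0.15 0 0.05 200"

```text
time: 12.95
eef_pos: [0.5501, 0.1239, 0.0328]
ee_rot: [-0.054, 0.999, -0.0, -0.003]
wrist_force: [-9.3, 0.4, 2.7]
width: 0.0387
```

Run:
```python
from h import *
for i in range(4):
    s=sense();tgt([.550,.1237,.0335],6.2,s);read_camera("scene")
s=sense();tgt([.550,.1237,.0335],6.2,s);im=read_camera("wrist");cv2.imwrite("pics/w15.png",np.clip(im[:,:,::-1]*1.6,0,255).astype(np.uint8))
C=cam("wrist",s);th=np.radians(6.2)
for x in (12,22):
  for y in (-45,45): print(x,y,proj(C,[.551+(x*np.cos(th)-y*np.sin(th))/1e3,.124+(x*np.sin(th)+y*np.cos(th))/1e3,.008]).round())
```

```text
t 12.95 turn [ 0.04 -0.35 -0.04] shift cm [-0.01 -0.02  0.07] w 0.0387 F [-9.3  0.4  2.7]
t 13.0 turn [ 0.04 -0.36 -0.05] shift cm [-0.02 -0.02  0.07] w 0.0388 F [-9.7 -0.4 -0.1]
t 13.05 turn [ 0.04 -0.36 -0.04] shift cm [-0.02 -0.02  0.07] w 0.0384 F [-10.1   0.2   1.6]
t 13.1 turn [ 0.04 -0.35 -0.05] shift cm [-0.02 -0.02  0.07] w 0.0385 F [-9.3  1.   0.9]
t 13.15 turn [ 0.04 -0.35 -0.04] shift cm [-0.02 -0.02  0.07] w 0.0385 F [-9.9  0.6  0.5]
12 -45 [230. 312.]
12 45 [410. 312.]
22 -45 [231. 330.]
22 45 [409. 330.]
```

View pics/w15.png

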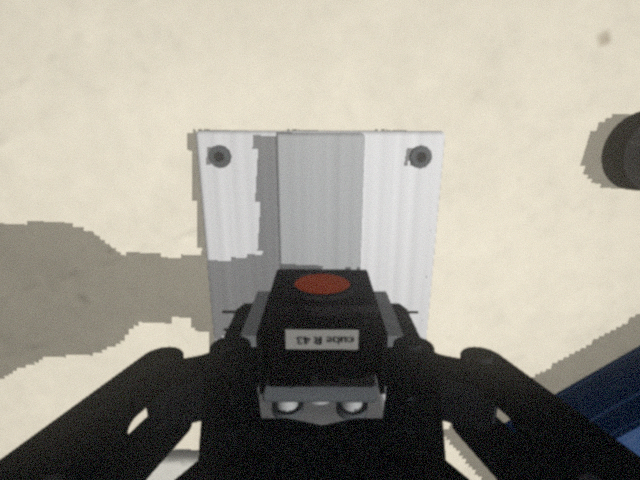

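The pose and the roughly 9.7 N push are steady, and the 12 mm line appears at row 312, where I predicted it. Handing in.

Run:
```python
from h import *
print(close_job())
tgt([.550,.1237,.0335],6.2)
```

```text
the job is handed in; nothing more can be done
None
the job is handed in; nothing more can be done
```

The job is handed in at about 13.2 s of the 53 s allowed, with the cube still gripped and pressed against the stop plate; no verdict was reported.

**What I did:** I lifted the dust cap off the bed and laid it flat on the bare desk at about (0.467, 0.263). I gripped the black cube across its y sides and set it on the bed at about jig x = -41 mm, with its window facing away from the plate. Then I pushed it along the bed in small steps.

**Last checks:**
- **Plate position:** the push force was steady at 9.3 to 10.1 N over the last 0.2 s, which by the spring figures is about 12 mm of plate travel. The tool position gave about the same. I did not see the plate's front face against the lines directly, because the gripper hid it.
- **Cube:** centred on the rail to about 1 mm, yaw within about 0.1° of the jig, tool pitch about 0.35°. The fingers looked clear of the jig.
- **Surroundings:** the cap lay flat and untouched in the last wrist picture. The case, bottle, dish and look-alikes were unmoved in the top view taken just before the final push.

**Disagreement:** the top and wrist cameras differed by 2 to 4 mm on the jig's sideways position, more than the stated 2 mm. I followed the wrist camera, since it sees the cube and rail together.

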